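Close and bolt the test enclosure

TASK

Close the shielded test enclosure for its run: lower its hinged cover gently until it rests fully shut, then slide the barrel bolt on its front fully home, through the lug that hangs from the cover and into the keeper. Do not shoot the bolt before the cover is down, leave the multimeter and the screwdriver where they are, and let go at the end.

Things in the scene. Friction and masses are not known exactly. Their poses are not given: they have to be found in the camera images.
- case: the test enclosure: aluminium box fixed to the desk left or right of the drawer cabinet, 130 (x) x 220 (y) x 155 mm high, relay board inside. Origin: centre of its underside. x points from front to back, z up. The bolt lies along y on the front face (x = -65 mm), axis at x = -85, z = 85 mm. The lower lidded box without a bolt (128 x 160 x 62 mm) is no part of the work
- cover (a joint): hinge of the cover, rad: 0 fully shut on its stop, growing as its front edge rises; starts 0.3 to 0.55. The stiff hinge holds it where it is left; 3 to 6 N downward near the front moves it. The cover is a grey pan, 224 mm wide, 40 mm thick; shut, its flat top is at z = 197 mm, its underside at 157
- cover_hinge (a point): middle of the cover's hinge line, fixed to the case at x = +70, y = 0, z = 157 mm of its frame; the line runs along the case's y axis. The room's wall stands close behind, at world x = 0.62 m
- cover_front (a point): point on the cover's flat top, mid-width, 25 mm behind its front edge (156 mm from the hinge line, 40 mm above the underside); a place to push down on. Shut, the cover's front lip overhangs the case's front by 46 mm (to x = -111 mm), so the bolt's knob below is reached only with the tool leaning out from the front, about 35 to 45 degrees from vertical
- cover_lug (a point): centre of the eye in the steel lug that hangs from the underside of the cover's lip; lug 6 mm thick (y), 26 mm wide (x), reaching 15 mm below the eye. Moves with the cover; shut, it is at x = -85, y = +75, z = 85 mm of the case frame, on the bolt's axis
- keeper (a point): centre of the keeper, a steel staple fixed on the case's front at x = -85, y = +96, z = 85 mm of its frame, 14 mm long (y). Two like guides carry the bolt at y = -65 and +46 mm. All three reach out to x = -97 mm and from z = 74 to 96 mm
- bolt (a joint): slide of the bolt, m: 0 fully withdrawn, 0.050 fully home in the keeper (end stop); grows towards the case's +y (to the left as seen from its front). Starts at 0 to 0.014. Stays where it is left; needs about 2 N
- bolt_knob (a point): centre of the bolt's steel ball knob, 20 mm diameter, on a 9 mm stalk that rises at 45 degrees towards the front: 35 mm in front of and 35 mm above the bolt's axis, at x = -120, z = 120 mm of the case frame, y = -28 mm (withdrawn) to +22 mm (home). Moves with the bolt
- meter: loose yellow and black hand multimeter lying flat left of the middle, 164 x 82 x 48 mm; origin under its centre; not to be disturbed
- screwdriver: loose red-handled screwdriver lying flat, 186 mm long, 27 mm thick; origin under its centre; not to be disturbed

How it is judged:
By the outcome, as a careful person would: the job done as asked, in the order asked, and still so for the second after the job is handed in, with the robot touching nothing.
It also fails if it takes over 48 s, if anything falls off the work surface, if the arm or the gripper's body presses on something with over 40 N, if the wrist force passes 120 N, or if a joint passes its speed limit or range.

ROBOT

A 6-joint arm with a two-finger parallel gripper is mounted at the origin on the work surface; the furniture and walls round the work are solid. World frame = base frame: x ahead of the robot, y to its left, z up, the work surface at z = 0. Lengths are in m, angles in rad, forces in N, time in s.
With the tool pointing down it reaches from about 0.225 to 0.875 m from the base axis. Payload 3.4 kg.
Tool frame: the origin (TCP) lies between the finger pads; the fingertips stand 22 mm ahead of it and the grasp point (between the pads) lies 3 mm ahead of it (manip.finger_overhang is the distance from the TCP to the fingertips, in m); z points along the fingers, y is the line along which they close (so a half turn about z gives the same grasp; the last joint's range is limited). The gripper opens to 85 mm and grips with 20 to 120 N. Pads are 22 mm wide; open, the fingers measure 114 mm over their backs; the gripper's body (76 mm by 85 mm) begins 54 mm behind the grasp point. The pads swing forward as they close: fully open they stand 13 mm farther back than shut.
Start: joints at [0.979, 0.276, 1.505, -0, 1.361, -0.121], TCP at [0.261, 0.512, 0.253] pointing down, gripper open.
Joint ranges: [-2.89, 2.89], [-0.75, 2.08], [0.22, 2.7], [-1.18, 4.32], [0.11, 2.71], [-2.7, 2.7]. Speed limits (rad/s): [2.57, 2.57, 3.14, 3.14, 3.14, 3.14].

INTERFACE

Orientations are given as a unit quaternion [w, x, y, z].
In Python, from rig import get_state, eyes, order, manip gives the robot as it stands.
- The arm moves only by the tool drive_tool, never from a script. Its argument "rows" is a list of rows, each a list of 4 numbers: the shift along the tool's x, y, z in units of 25 mm (1.0 is 25 mm), then the turn about the tool's z in units of 6 degrees (1.0 is 6 degrees). A call has exactly 8 rows; each row is the pose to reach, as a shift and turn from the pose commanded when the call began, along the tool's axes at that moment; what a row does not reach only later rows make up. A row lasts 1/12 s, in which the tool goes at most 41.7 mm and 7.16 degrees, less where a joint would pass 70% of its speed; a pose out of reach is approached as far as the arm can. A call with a gripper value outside its range is refused whole. "grip" is the finger opening in mm, from 0 to 85.4, set as the call begins (left out, the last holds). The fingers move at their own pace and stop on an object; "newtons" is the grip in N (left out, the last holds). Time passes only in rows, so rows that repeat a pose let the fingers close, or fill a call up. It gives the time, the measured TCP pose, the force, the opening and the grip force at its end, in the units of the state.
- get_state(): the state, without advancing time (a new reading comes with each control period).
- eyes.get_image(name): name is "side" or "top" or "wrist"; returns (picture, depth): 384x512x3 uint8, red, green, blue; 384x512 float32, m along the optical axis (not along the pixel's ray), 0 where there is no reading.
- eyes.camera_info(name): a dict with "fx", "fy", "cx", "cy" (pixels), "R" (3x3) and "t" (3): a world point X has camera coordinates R X + t. Camera axes: x right, y down, z forward; pixel columns grow to the right and rows downward; lengths in m; the calibration is good to about 2 mm. The wrist camera is an equidistant fisheye: a pixel r from the principal point sees the ray r / f radians off the axis. A picture is of the moment at which its call begins: read the wrist's pose just before it. camera_info takes no time and is no camera call; for the wrist camera it gives the pose at the moment of the call.
- order.sign_off(): hands the job in; it is judged then, once.
The state is a dict: "clock": time; "qpos": joint angles; "qd": joint speeds; "effort": joint torques, N m; "position": TCP position; "ee_rot": TCP orientation; "contact_force": force on the tool from outside, world axes, zero at the start; "moment": the same for the moment, N m; "width": finger opening in m; "gripper_force": force on a finger pad.
Only numpy, scipy, OpenCV 4.12 (cv2) and the standard library are available. Lean on these libraries where they do the work, as an engineer would, in place of code of your own. Each camera call takes 0.05 s, during which the arm holds its last target. There are 200 camera calls.

## Working session

There is one attempt and no reset: what is moved stays moved. The work goes in short steps, Python scripts to look and compute and a tool call to move; the robot and the scene stay as the last step left them, time stands still between calls to the robot, and variables do not carry over. Pictures are saved under pics/ and viewed, at most 10 in all, crops included, and the job is handed in when it is done.

Besides the shell and the picture viewer there is one more tool, called after "Emit:" in YAML: its name, and indented under it one key for each argument. drive_tool: Moves the arm, as the interface text tells. Its arguments: {"type":"object","properties":{"rows":{"type":"array","items":{"type":"array","items":{"type":"number"}}},"grip":{"type":"number"},"newtons":{"type":"number"}},"required":["rows"]}

```bash
ls; mkdir -p pics
python3 - <<'E'
from rig import get_state, eyes, order, manip
import cv2, numpy as np
s=get_state(); print(s); print([a for a in dir(manip) if a[0]!='_'])
for n in ("side","top"):
    p,d=eyes.get_image(n); cv2.imwrite(f"pics/{n}0.png",p[...,::-1]); np.savez(f"{n}0.npz",p=p,d=d,**eyes.camera_info(n)); print(eyes.camera_info(n))
E
```

```text
pics
{'clock': 0.0, 'qpos': array([ 9.79010224e-01,  2.76601663e-01,  1.50620666e+00,  5.73759730e-06,
        1.36068499e+00, -1.21023232e-01]), 'qd': array([ 3.74423173e-04, -2.86652772e-05, -1.06718144e-03,  4.67344044e-04,
        2.43269452e-03, -5.14143661e-04]), 'effort': array([-1.23940867e-03, -4.16762531e+01, -2.45797652e+01, -5.43784372e-04,
        1.12820949e-02,  2.31171455e-06]), 'position': array([0.26052435, 0.512012  , 0.25240658]), 'ee_rot': array([-3.34205347e-04,  2.33214399e-01,  9.72424877e-01, -8.89628917e-04]), 'contact_force': array([-9.40401097e-01, -6.56151517e-01,  3.41531781e-04]), 'moment': array([ 0.05862411, -0.05140219,  0.05284144]), 'gripper_force': 0.0, 'width': 0.08556996382113233}
['MotionError', 'finger_overhang']
{'fx': 462.4146682531265, 'fy': 462.4146682531265, 'cx': 259.0393306140992, 'cy': 193.18788291534227, 'R': array([[-0.70576919, -0.70843337,  0.00346437],
       [-0.43592281,  0.43041831, -0.79038685],
       [ 0.5584453 , -0.55934089, -0.61259825]]), 't': array([0.30625424, 0.26538428, 1.43548132])}
{'fx': 368.37375520684816, 'fy': 368.37375520684816, 'cx': 259.1186820587075, 'cy': 187.45524387128185, 'R': array([[ 0.02752857, -0.99957946,  0.00911539],
       [-0.99527186, -0.02825737, -0.09292708],
       [ 0.09314558, -0.00651414, -0.99563119]]), 't': array([0.00591231, 0.43011456, 1.21733856])}
```

View pics/side0.png

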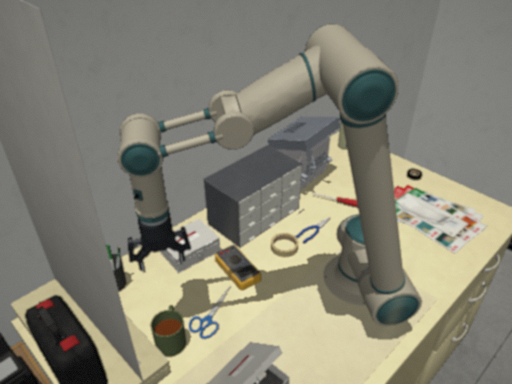

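View pics/top0.png

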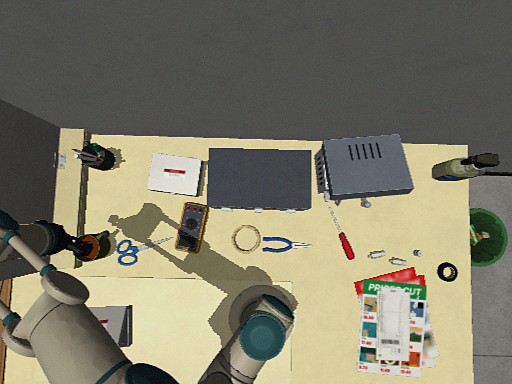

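The top view shows the cover (slotted, raised) at pixels (318–413, 135–200), right of the dark drawer cabinet. The side view shows it at about (270–340, 115–180). The meter is at (190,228) and the screwdriver at (342,235), both in the top view.

```bash
cat > h.py <<'E'
import numpy as np, cv2
def load(n):
    z=np.load(n); return {k:z[k] for k in z}
def cloud(c):
    d=c['d']; v,u=np.mgrid[:384,:512]
    P=np.stack([(u-c['cx'])/c['fx']*d,(v-c['cy'])/c['fy']*d,d],-1)
    W=(P-c['t'])@c['R']; W[d<=0]=np.nan; return W
def proj(c,X):
    p=c['R']@np.array(X)+c['t']; return p[:2]/p[2]*[c['fx'],c['fy']]+[c['cx'],c['cy']]
E
python3 - <<'E'
from h import *
c=load('top0.npz'); W=cloud(c)
P=W[145:190,328:402].reshape(-1,3); P=P[np.isfinite(P).all(1)]
# robust plane z=ax+by+c
for i in range(6):
    A=np.c_[P[:,:2],np.ones(len(P))]; k=np.linalg.lstsq(A,P[:,2],rcond=None)[0]; r=P[:,2]-A@k; P=P[abs(r)<max(.003,1.5*r.std())]
print('plane',k,'tilt',np.arctan(np.hypot(*k[:2])),'dir',np.degrees(np.arctan2(-k[1],-k[0])),r.std(),len(P))
R=np.abs(W[...,2]-(W[...,:2]@k[:2]+k[2]))<.006
R[:,:300]=0;R[:,430:]=0;R[210:]=0;R[:125]=0
m=R.astype(np.uint8)*255; m=cv2.morphologyEx(m,cv2.MORPH_CLOSE,np.ones((9,9)))
n,l,st,_=cv2.connectedComponentsWithStats(m); j=1+np.argmax(st[1:,4]); m=(l==j)*np.uint8(255)
cnt=max(cv2.findContours(m,0,1)[0],key=len)[:,0]
box=cv2.boxPoints(cv2.minAreaRect(cnt)); print(box)
ap=cv2.approxPolyDP(cnt,6,True)[:,0] ; print(ap.tolist())
# quad corners on plane
nrm=np.array([-k[0],-k[1],1]); 
C=-c['R'].T@c['t']
Q=[]
for u,v in ap:
    r=c['R'].T@[(u-c['cx'])/c['fx'],(v-c['cy'])/c['fy'],1]
    s=(k[2]-nrm@C)/(nrm@r); Q.append(C+s*r)
Q=np.array(Q);print(Q.round(4)); print(np.linalg.norm(np.diff(Q,axis=0,append=Q[:1]),axis=1))
big=cv2.resize(c['p'][120:220,300:430],None,fx=5,fy=5,interpolation=cv2.INTER_CUBIC)
s=load('side0.npz'); b2=cv2.resize(s['p'][100:220,255:365],None,fx=5,fy=4.2,interpolation=cv2.INTER_CUBIC)
cv2.imwrite('pics/a.png',np.hstack([cv2.resize(big,(430,330)),cv2.resize(b2,(360,330))])[...,::-1])
E
```

```text
plane [-0.33578428 -0.03901104  0.37919348] tilt 0.3259830807176201 dir 6.626849868687396 0.0014191303370767606 2949
[[322.869   139.4276 ]
 [409.43454 132.21379]
 [414.15176 188.8207 ]
 [327.5862  196.0345 ]]
[[399, 134], [323, 140], [333, 195], [413, 188]]
[[ 0.5814 -0.385   0.199 ]
 [ 0.5571 -0.163   0.1985]
 [ 0.393  -0.182   0.2543]
 [ 0.4183 -0.4005  0.2544]]
[0.22326536 0.17441075 0.22001043 0.17292832]
```

View pics/a.png

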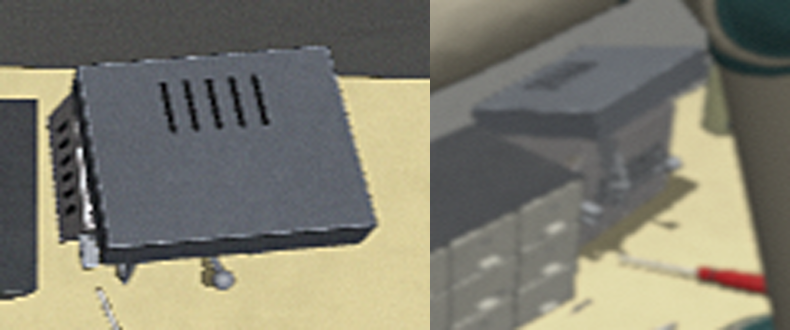

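The crop shows the cover up, facing front with about 6° of yaw. The ball knob is at about top pixel (367,204), the lug tip at about (337,202) and the screwdriver tip at about (329,208).

```bash
cat >> h.py <<'E'
YAW=np.radians(6.4); O=np.array([.4938,-.2814])
def c2w(x,y,z):
    return np.array([O[0]+x*np.cos(YAW)-y*np.sin(YAW),O[1]+x*np.sin(YAW)+y*np.cos(YAW),z])
def w2c(p):
    d=np.array(p[:2])-O; return np.array([d[0]*np.cos(YAW)+d[1]*np.sin(YAW),-d[0]*np.sin(YAW)+d[1]*np.cos(YAW),p[2]])
def ray(c,u,v,z):
    r=c['R'].T@[(u-c['cx'])/c['fx'],(v-c['cy'])/c['fy'],1]; C=-c['R'].T@c['t']; return C+(z-C[2])/r[2]*r
def toolR(q):
    from scipy.spatial.transform import Rotation as S
    return S.from_quat(np.r_[q[1:],q[0]]).as_matrix()
def units(s,target,yaw=None):
    "tool-axis units of 25 mm / 6 deg from the present pose to a world TCP target"
    R=toolR(s['ee_rot']); d=R.T@(np.array(target)-s['position'])/.025
    t=0 if yaw is None else -np.degrees((yaw-np.arctan2(R[1,1],R[0,1])+np.pi)%(2*np.pi)-np.pi)/6
    return np.r_[d,t].round(2)
E
python3 - <<'E'
from h import *
from rig import get_state
c=load('top0.npz'); W=cloud(c)
print('cabinet z',np.nanpercentile(W[150:205,215:305,2],[5,50,98]), 'x',np.nanmin(W[150:205,215:305,0]))
print('white box z',np.nanmax(W[150:195,150:200,2]))
print('knob',w2c(ray(c,367,204.2,.12)), W[201:208,363:371].reshape(-1,3)[np.nanargmax(W[201:208,363:371,2])])
print('lug', w2c(ray(c,337,202,.13)),'driver tip',w2c(ray(c,329,208,.01)),'handle',w2c(ray(c,350,258,.015)))
s=get_state()
print(units(s,[.31,.2,.36],YAW)); print(units(s,[.31,.0,.36],YAW))
E
```

```text
cabinet z [0.19806113 0.20130481 0.20512592] x 0.3619730495998868
white box z 0.07082258769135123
knob [-0.11878309 -0.0206393   0.12      ] [ 0.37779419 -0.31046974  0.13553315]
lug [-0.10464257  0.07320798  0.13      ] driver tip [-0.11833921  0.07528275  0.01      ] handle [-0.28935219  0.02354268  0.015     ]
[ -7.42 -10.24  -4.28   9.44]
[-11.05 -17.36  -4.27   9.44]
```

Emit:
drive_tool:
  rows:
    - [-0.2,-0.3,-1,0.5]
    - [-1,-1.5,-2,1.5]
    - [-2,-3,-3.5,2.6]
    - [-3.2,-4.5,-4.3,3.8]
    - [-4.4,-6,-4.3,4.9]
    - [-5.5,-7.5,-4.3,6]
    - [-6.6,-9,-4.3,7.1]
    - [-7.4,-10.2,-4.3,8.2]
  grip: 0

```text
clock: 0.77
position: [0.3045, 0.236, 0.3603]
ee_rot: [0.0, 0.619, 0.786, 0.0]
contact_force: [0.8, -0.4, -0.1]
width: -0.0001
gripper_force: 0.0
```

Run:
```python
from h import *
from rig import get_state
s=get_state(); print(s['clock'],s['position'],np.degrees(np.arctan2(*toolR(s['ee_rot'])[[1,0],1])),s['qpos'],s['width'],s['contact_force'])
print(units(s,[.33,-.1,.36],YAW)); t=c2w(-.0646,0,.157+.0506+.0379+.023); print(t,units(s,[t[0],t[1],.36],YAW))
```

```text
0.7667 [0.30446537 0.23597151 0.36027601] 13.561146084623735 [ 4.78528706e-01 -6.70281124e-02  1.64236194e+00 -3.87319485e-04
  1.56544461e+00  2.41844052e-01] -0.00011159762797516503 [ 0.75559919 -0.38257028 -0.10811201]
[-1.33e+01 -2.16e+00  1.00e-02  1.19e+00]
[ 0.42960259 -0.28860089  0.2685    ] [-2.157e+01 -5.000e-02  1.000e-02  1.190e+00]
```

Emit:
drive_tool:
  rows:
    - [-1,0,0,0.4]
    - [-2.5,0,0,0.8]
    - [-4,0,0,1.2]
    - [-5.5,0,0,1.2]
    - [-7,0,0,1.2]
    - [-8.5,0,0,1.2]
    - [-10,0,0,1.2]
    - [-11.5,0,0,1.2]

```text
clock: 1.43
position: [0.3731, -0.0432, 0.36]
ee_rot: [-0.0, 0.665, 0.747, 0.0]
contact_force: [0.9, 0.5, 0.6]
width: 0.0001
gripper_force: 0.0
```

```bash
cat >> h.py <<'E'
def rep(*targets):
    from rig import get_state
    s=get_state(); R=toolR(s['ee_rot']); print(s['clock'],s['position'].round(4),'case',w2c(s['position']).round(4),'yaw',np.degrees(np.arctan2(R[1,1],R[0,1])).round(2),'lean',np.degrees(np.arccos(-R[2,2])).round(2),'F',s['contact_force'].round(2),'w',s['width'].round(4))
    for t in targets: print(t.round(4),units(s,t,YAW))
E
python3 - <<'E'
from h import *
rep(c2w(-.0646,0,.35),c2w(-.0646,0,.28))
E
```

```text
Traceback (most recent call last):
  File "h.py", line 27, in rep
    s=get_state(); R=toolR(s['ee_rot']); print(s['clock'],s['position'].round(4),'case',w2c(s['position']).round(4),'yaw',np.degrees(np.arctan2(R[1,1],R[0,1])).round(2),'lean',np.degrees(np.arccos(-R[2,2])).round(2),'F',s['contact_force'].round(2),'w',s['width'].round(4))
                                                                                                                                                                                                                                                            ^^^^^^^^^^^^^^^^
AttributeError: 'float' object has no attribute 'round'
```

```bash
sed -i "s/s\['width'\].round(4)/round(s['width'],4)/" h.py
python3 - <<'E'
from h import *
rep(c2w(-.0646,0,.35),c2w(-.0646,0,.28))
E
```

```text
1.4333 [ 0.3731 -0.0432  0.36  ] case [-0.0934  0.2502  0.36  ] yaw 6.6 lean 0.02 F [0.88 0.46 0.56] w 0.0001
[ 0.4296 -0.2886  0.35  ] [-10.01   1.12   0.4    0.03]
[ 0.4296 -0.2886  0.28  ] [-10.01   1.12   3.2    0.03]
```

Emit:
drive_tool:
  rows:
    - [-1.3,0.1,0,0]
    - [-2.8,0.3,0,0]
    - [-4.3,0.5,0,0]
    - [-5.8,0.7,0,0]
    - [-7.2,0.9,0,0]
    - [-8.6,1.1,0.6,0]
    - [-9.5,1.1,1.4,0]
    - [-9.8,1.1,2.3,0]

```text
clock: 2.1
position: [0.4298, -0.2858, 0.3017]
ee_rot: [0.001, 0.666, 0.746, -0.001]
contact_force: [0.3, 0.2, -1.0]
width: -0.0004
gripper_force: 0.0
```

Run:
```python
from h import *
rep(c2w(-.0646,0,.27))
```

```text
2.1 [ 0.4298 -0.2858  0.3017] case [-0.0641  0.0027  0.3017] yaw 6.46 lean 0.16 F [ 0.31  0.24 -1.05] w -0.0004
[ 0.4296 -0.2886  0.27  ] [-0.11 -0.02  1.27  0.01]
```

Emit:
drive_tool:
  rows:
    - [0,0,0.3,0]
    - [0,0,0.6,0]
    - [0,0,0.9,0]
    - [0,0,1.05,0]
    - [0,0,1.15,0]
    - [0,0,1.25,0]
    - [0,-0.03,1.33,0]
    - [0,-0.07,1.4,0]

```text
clock: 2.77
position: [0.4277, -0.2816, 0.2683]
ee_rot: [0.001, 0.665, 0.747, 0.0]
contact_force: [0.3, 1.1, 3.6]
width: -0.0001
gripper_force: 1.6
```

Run:
```python
from h import *
rep(c2w(-.086,0,.219))
```

```text
2.7667 [ 0.4277 -0.2816  0.2683] case [-0.0657  0.0072  0.2683] yaw 6.66 lean 0.1 F [0.34 1.14 3.61] w -0.0001
[ 0.4083 -0.291   0.219 ] [-0.28 -0.82  1.97  0.04]
```

Emit:
drive_tool:
  rows:
    - [0,-0.04,0.08,0]
    - [0,-0.08,0.16,0]
    - [0,-0.12,0.24,0]
    - [0,-0.16,0.32,0]
    - [0,-0.2,0.4,0]
    - [0,-0.24,0.48,0]
    - [0,-0.28,0.56,0]
    - [0,-0.32,0.64,0]

```text
clock: 3.43
position: [0.4189, -0.2828, 0.2514]
ee_rot: [-0.0, 0.665, 0.747, -0.0]
contact_force: [-1.8, 0.5, 4.4]
width: 0.0002
gripper_force: 1.8
```

Emit:
drive_tool:
  rows:
    - [0,-0.04,0.08,0]
    - [0,-0.08,0.16,0]
    - [0,-0.12,0.24,0]
    - [0,-0.16,0.32,0]
    - [0,-0.2,0.4,0]
    - [0,-0.24,0.48,0]
    - [0,-0.28,0.56,0]
    - [0,-0.32,0.64,0]

```text
clock: 4.1
position: [0.412, -0.2836, 0.2354]
ee_rot: [0.001, 0.665, 0.747, 0.001]
contact_force: [1.5, 1.3, 1.9]
width: 0.0001
gripper_force: 1.3
```

Run:
```python
from h import *
rep(c2w(-.086,0,.219))
```

```text
4.1 [ 0.412  -0.2836  0.2354] case [-0.0815  0.0069  0.2354] yaw 6.62 lean 0.1 F [1.48 1.32 1.91] w 0.0001
[ 0.4083 -0.291   0.219 ] [-0.28 -0.18  0.66  0.04]
```

Emit:
drive_tool:
  rows:
    - [0,-0.02,0.06,0]
    - [0,-0.05,0.12,0]
    - [0,-0.07,0.18,0]
    - [0,-0.1,0.24,0]
    - [0,-0.12,0.3,0]
    - [0,-0.14,0.35,0]
    - [0,-0.16,0.4,0]
    - [0,-0.18,0.45,0]

```text
clock: 4.77
position: [0.407, -0.2845, 0.2243]
ee_rot: [0.0, 0.665, 0.747, -0.0]
contact_force: [2.0, -0.3, 1.4]
width: -0.0001
gripper_force: 1.1
```

Emit:
drive_tool:
  rows:
    - [0,0,0.04,0]
    - [0,0,0.08,0]
    - [0,0,0.12,0]
    - [0,0,0.15,0]
    - [0,0,0.18,0]
    - [0,0,0.21,0]
    - [0,0,0.23,0]
    - [0,0,0.25,0]

```text
clock: 5.43
position: [0.4061, -0.2843, 0.219]
ee_rot: [-0.0, 0.665, 0.747, -0.001]
contact_force: [-4.0, -0.4, 12.6]
width: -0.0001
gripper_force: 5.9
```

Emit:
drive_tool:
  rows:
    - [0,0,0.04,0]
    - [0,0,0.06,0]
    - [0,0,0.06,0]
    - [0,0,-0.2,0]
    - [0,0,-0.6,0]
    - [0,0,-1,0]
    - [-0.3,-0.5,-1.6,0]
    - [-1,-1.5,-1.8,0]

```text
clock: 6.1
position: [0.3747, -0.3126, 0.2652]
ee_rot: [0.002, 0.664, 0.748, 0.001]
contact_force: [0.9, -1.0, 0.5]
width: -0.0005
gripper_force: 0.0
```

Run:
```python
from h import *
rep(c2w(-.174,-.062,.26),c2w(-.174,-.062,.119))
```

```text
6.1 [ 0.3747 -0.3126  0.2652] case [-0.1218 -0.0177  0.2652] yaw 6.84 lean 0.24 F [ 0.85 -1.01  0.52] w -0.0005
[ 0.3278 -0.3624  0.26  ] [-1.76 -2.1   0.2   0.07]
[ 0.3278 -0.3624  0.119 ] [-1.75 -2.13  5.84  0.07]
```

Emit:
drive_tool:
  rows:
    - [-0.6,-0.8,0,0.07]
    - [-1.3,-1.6,0,0.07]
    - [-1.7,-2.1,0,0.07]
    - [-1.7,-2.1,0,0.07]
    - [-1.7,-2.1,0,0.07]
    - [-1.7,-2.1,0,0.07]
    - [-1.7,-2.1,0,0.07]
    - [-1.7,-2.1,0,0.07]
  grip: 85

```text
clock: 6.77
position: [0.326, -0.3608, 0.2631]
ee_rot: [-0.0, 0.667, 0.745, 0.0]
contact_force: [-0.2, -0.3, -0.1]
width: 0.085
gripper_force: 0.0
```

Run:
```python
from h import *
from rig import eyes
rep(c2w(-.174,-.062,.16),c2w(-.174,-.062,.119))
out=[]
for n,(a,b,x,y) in dict(side=(100,220,225,375),top=(120,260,290,450)).items():
    p,d=eyes.get_image(n); np.savez(n+'1.npz',p=p,d=d,**eyes.camera_info(n)); out.append(cv2.resize(p[a:b,x:y],(400,330),interpolation=cv2.INTER_CUBIC))
cv2.imwrite('pics/b.png',np.hstack(out)[...,::-1])
c=load('top1.npz'); W=cloud(c); 
for X in [(-.1,-.1),(-.1,.1),(0.05,-.1),(.05,.1),(-.08,.0)]:
    u,v=proj(c,c2w(*X,.197)).astype(int); print(X,(u,v),np.nanmedian(W[v-1:v+2,u-1:u+2,2]))
```

```text
6.7667 [ 0.326  -0.3608  0.2631] case [-0.1756 -0.0602  0.2631] yaw 6.29 lean 0.03 F [-0.18 -0.27 -0.07] w 0.085
[ 0.3278 -0.3624  0.16  ] [-0.07  0.06  4.13 -0.02]
[ 0.3278 -0.3624  0.119 ] [-0.07  0.06  5.77 -0.02]
(-0.1, -0.1) (np.int64(401), np.int64(194)) 0.32012413292321884
(-0.1, 0.1) (np.int64(332), np.int64(199)) 0.19746647239364487
(0.05, -0.1) (np.int64(395), np.int64(143)) 0.1967726572849988
(0.05, 0.1) (np.int64(327), np.int64(148)) 0.19761662713469474
(-0.08, 0.0) (np.int64(366), np.int64(190)) 0.19749429252459824
```

View pics/b.png

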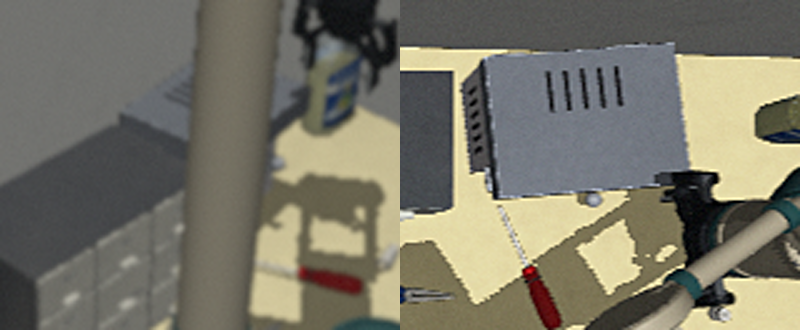

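The cover is flat at z = 0.197 at every clear point. The knob shows just in front of the lip, at about top pixel (367,205), and the gripper is to its right. I'll check how far back the open gripper reaches before lowering it.

Run:
```python
from h import *
c=load('top1.npz'); W=cloud(c)
k=W[170:260,380:450].reshape(-1,3); k=k[k[:,2]>.22]
k=np.array([w2c(p) for p in k])
for z in np.arange(.22,.5,.02):
    m=(k[:,2]>z)&(k[:,2]<=z+.02)&(abs(k[:,1]+.06)<.06)
    if m.sum(): print(z.round(2),m.sum(),'x',k[m,0].min().round(3),k[m,0].max().round(3),'y',k[m,1].min().round(3),k[m,1].max().round(3))
print('knob',w2c(ray(c,367,204.8,.125)))
```

```text
0.26 15 x -0.131 -0.118 y -0.055 -0.05
0.28 12 x -0.132 -0.116 y -0.07 -0.049
0.3 82 x -0.248 -0.1 y -0.073 -0.044
0.32 87 x -0.246 -0.103 y -0.072 -0.042
0.34 208 x -0.242 -0.105 y -0.074 -0.042
0.36 59 x -0.239 -0.108 y -0.071 -0.024
0.38 80 x -0.193 -0.137 y -0.057 -0.023
0.4 145 x -0.21 -0.137 y -0.064 -0.023
0.42 52 x -0.209 -0.138 y -0.054 -0.024
0.44 109 x -0.209 -0.138 y -0.066 -0.023
0.46 82 x -0.208 -0.14 y -0.055 -0.026
0.48 84 x -0.207 -0.141 y -0.051 -0.029
0.5 59 x -0.208 -0.145 y -0.052 -0.027
knob [-0.12072389 -0.01890571  0.125     ]
```

Run:
```python
from h import *
from rig import get_state
c=load('top1.npz'); W=cloud(c)
k=W[150:300,370:511].reshape(-1,3); k=k[(k[:,2]>.25)&(k[:,2]<.42)]
k=np.array([w2c(p) for p in k])-[-.1756,-.0602,.2631]
for z in np.arange(-.01,.15,.015):
    m=(k[:,2]>z)&(k[:,2]<=z+.015)&(np.hypot(k[:,0],k[:,1])<.13)
    if m.sum(): print(z.round(3),m.sum(),'x',k[m,0].min().round(3),k[m,0].max().round(3),'y',k[m,1].min().round(3),k[m,1].max().round(3))
s=get_state(); print(s['qpos'])
print(units(s,c2w(-.152,-.1,.25),np.radians(77.4)))
```

```text
-0.01 4 x 0.045 0.053 y 0.006 0.011
0.005 13 x 0.045 0.057 y 0.005 0.011
0.02 10 x 0.044 0.059 y -0.01 0.011
0.035 61 x -0.073 0.075 y -0.013 0.012
0.05 63 x -0.07 0.074 y -0.008 0.017
0.065 58 x -0.069 0.073 y -0.012 0.019
0.08 147 x -0.067 0.07 y -0.014 0.012
0.095 86 x -0.065 0.068 y -0.013 0.035
0.11 54 x -0.017 0.038 y 0.009 0.036
0.125 59 x -0.015 0.039 y 0.004 0.037
0.14 130 x -0.035 0.038 y -0.004 0.037
[-9.79931683e-01  1.35780886e-01  1.66573152e+00  3.60424686e-04
  1.34021129e+00 -1.08961579e+00]
[ -1.58   0.95   0.52 -11.85]
```

Emit:
drive_tool:
  rows:
    - [-0.3,0.2,0,1.1]
    - [-0.6,0.4,0,2.2]
    - [-0.9,0.6,0,3.3]
    - [-1.2,0.8,0,4.4]
    - [-1.6,0.9,0,5.5]
    - [-1.6,0.9,0,6.6]
    - [-1.6,0.9,0,7.7]
    - [-1.6,0.9,0,8.8]

```text
clock: 7.53
position: [0.3525, -0.3987, 0.2629]
ee_rot: [-0.0, 0.93, 0.367, 0.0]
contact_force: [0.1, -0.6, -0.5]
width: 0.0853
gripper_force: 0.0
```

Emit:
drive_tool:
  rows:
    - [0,0,0,1.1]
    - [0,0,0,2.2]
    - [0,0,0,3.3]
    - [0,0,0,4.4]
    - [0,0,0,5.5]
    - [0,0,0,6.6]
    - [0,0,0,7.7]
    - [0,0,0,8.8]

```text
clock: 8.2
position: [0.3524, -0.3985, 0.2631]
ee_rot: [-0.0, 0.996, -0.084, 0.0]
contact_force: [-0.7, 0.5, 0.6]
width: 0.0853
gripper_force: 0.0
```

```bash
sed -i 's/units(s,t,YAW)/units(s,t,np.radians(-102.6))/' h.py
python3 - <<'E'
from h import *
from rig import eyes
rep(c2w(-.157,-.1,.25),c2w(-.157,-.1,.119))
p,d=eyes.get_image('top'); p2,_=eyes.get_image('wrist')
cv2.imwrite('pics/c.png',np.hstack([cv2.resize(p[130:260,300:450],(380,330)),cv2.resize(p2,(400,330))])[...,::-1])
E
```

```text
8.2 [ 0.3524 -0.3985  0.2631] case [-0.1536 -0.1006  0.2631] yaw -99.67 lean 0.02 F [-0.7   0.5   0.58] w 0.0853
[ 0.3489 -0.3983  0.25  ] [-0.14  0.01  0.52  0.49]
[ 0.3489 -0.3983  0.119 ] [-0.14  0.01  5.76  0.49]
```

View pics/c.png

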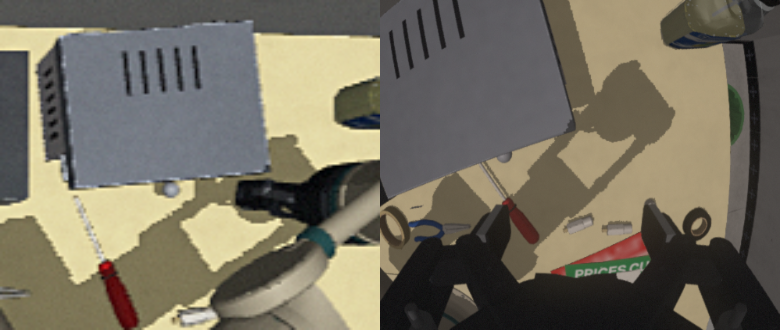

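The picture shows the shut cover, the knob just ahead of the lip, and both fingers clear of everything. The wrist camera is on the side facing the case, so I'll check how high it is mounted.

Run:
```python
from h import *
from rig import eyes,get_state
i=eyes.camera_info('wrist'); C=-np.array(i['R']).T@i['t']; s=get_state(); print(w2c(C)-w2c(s['position']), np.array(i['R'])[2])
```

```text
[ 0.06549199 -0.01850466  0.12022228] [-0.26529671  0.04448449 -0.96314006]
```

Emit:
drive_tool:
  rows:
    - [-0.14,0,0.4,0.5]
    - [-0.14,0,1,0.5]
    - [-0.14,0,1.6,0.5]
    - [-0.14,0,2.1,0.5]
    - [-0.14,0,2.5,0.5]
    - [-0.14,0,2.9,0.5]
    - [-0.14,0,3.3,0.5]
    - [-0.14,0,3.6,0.5]

```text
clock: 8.97
position: [0.3486, -0.3982, 0.1721]
ee_rot: [-0.0, 0.994, -0.107, -0.0]
contact_force: [-0.1, 0.1, 0.2]
width: 0.0852
gripper_force: 0.0
```

Emit:
drive_tool:
  rows:
    - [0,0,0.3,0]
    - [0,0,0.6,0]
    - [0,0,0.9,0]
    - [0,0,1.2,0]
    - [0,0,1.5,0]
    - [0,0,1.8,0]
    - [0,0,2,0]
    - [0,0,2.1,0]

```text
clock: 9.63
position: [0.3483, -0.398, 0.1196]
ee_rot: [-0.001, 0.994, -0.108, -0.0]
contact_force: [0.6, -0.3, -0.3]
width: 0.0848
gripper_force: 0.0
```

Run:
```python
from h import *
from rig import eyes
rep(c2w(-.152,-.1,.119),c2w(-.152,-.038,.119))
p,d=eyes.get_image('top'); p2,_=eyes.get_image('wrist'); np.savez('w.npz',p=p2,p1=p,d=d)
cv2.imwrite('pics/d.png',np.hstack([cv2.resize(p[140:240,330:440],(390,360),interpolation=2),cv2.resize(p2,(400,360))])[...,::-1])
```

```text
9.6333 [ 0.3483 -0.398   0.1196] case [-0.1576 -0.0997  0.1196] yaw -102.39 lean 0.08 F [ 0.57 -0.27 -0.28] w 0.0848
[ 0.3539 -0.3977  0.119 ] [ 0.22 -0.06  0.03  0.03]
[ 0.347  -0.3361  0.119 ] [-0.58 -2.41  0.03  0.03]
```

View pics/d.png

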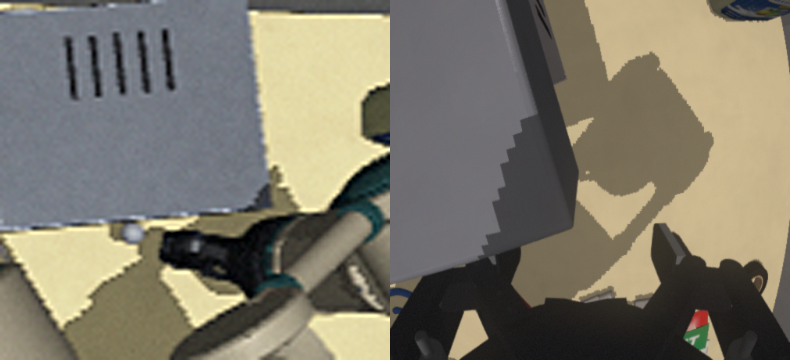

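It's clear: the leading knuckle is just short of the knob, and the gripper body is in front of the lip. Next I ease in and start pushing.

Emit:
drive_tool:
  rows:
    - [0.1,-0.03,0,0]
    - [0.2,-0.06,0,0]
    - [0.14,-0.25,0,0]
    - [0.06,-0.47,0,0]
    - [0,-0.65,0,0]
    - [-0.04,-0.8,0,0]
    - [-0.1,-0.95,0,0]
    - [-0.14,-1.1,0,0]

```text
clock: 10.4
position: [0.3509, -0.3708, 0.1209]
ee_rot: [0.001, 0.994, -0.108, 0.0]
contact_force: [-0.9, -1.5, -1.6]
width: 0.0849
gripper_force: 0.9
```

Run:
```python
from h import *
from rig import eyes
rep(c2w(-.152,-.038,.119))
p,d=eyes.get_image('top')
cv2.imwrite('pics/e.png',cv2.resize(p[140:240,330:440],(440,400),interpolation=2)[...,::-1])
```

```text
10.4 [ 0.3509 -0.3708  0.1209] case [-0.152  -0.0729  0.1209] yaw -102.37 lean 0.08 F [-0.85 -1.49 -1.56] w 0.0849
[ 0.347  -0.3361  0.119 ] [-0.45 -1.32  0.07  0.04]
```

View pics/e.png

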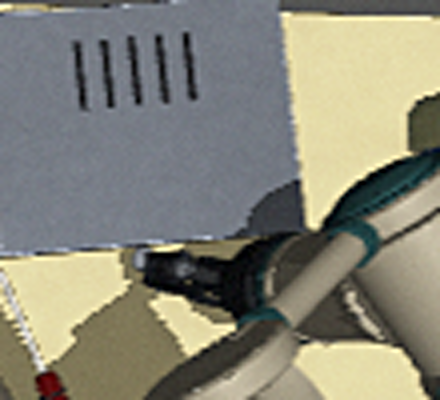

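The knuckle now overlaps the knob at crop (140,262). The contact force is about 2 N along the push, so the finger is on the knob and I keep pushing.

Emit:
drive_tool:
  rows:
    - [-0.05,-0.15,0,0]
    - [-0.1,-0.3,0,0]
    - [-0.15,-0.45,0,0]
    - [-0.2,-0.6,0,0]
    - [-0.25,-0.75,0,0]
    - [-0.3,-0.9,0,0]
    - [-0.35,-1.02,0,0]
    - [-0.38,-1.12,0,0]

```text
clock: 11.12
position: [0.3476, -0.3409, 0.1206]
ee_rot: [-0.0, 0.994, -0.108, -0.0]
contact_force: [-2.3, -2.4, -0.2]
width: 0.085
gripper_force: 1.2
```

Run:
```python
from h import *
from rig import eyes
rep(c2w(-.152,-.038,.119))
```

```text
11.1167 [ 0.3476 -0.3409  0.1206] case [-0.1519 -0.0428  0.1206] yaw -102.39 lean 0.01 F [-2.34 -2.43 -0.17] w 0.085
[ 0.347  -0.3361  0.119 ] [-0.07 -0.18  0.06  0.04]
```

Emit:
drive_tool:
  rows:
    - [-0.02,-0.05,0,0]
    - [-0.03,-0.1,0,0]
    - [-0.05,-0.15,0,0]
    - [-0.06,-0.2,0,0]
    - [-0.08,-0.24,0,0]
    - [-0.09,-0.28,0,0]
    - [-0.1,-0.32,0,0]
    - [-0.1,-0.32,0,0]

```text
clock: 11.78
position: [0.347, -0.3335, 0.1207]
ee_rot: [0.001, 0.994, -0.108, 0.0]
contact_force: [-3.0, -3.9, -0.2]
width: 0.0851
gripper_force: 2.0
```

Run:
```python
from h import *
rep(c2w(-.152,-.03,.119))
```

```text
11.7833 [ 0.347  -0.3335  0.1207] case [-0.1517 -0.0354  0.1207] yaw -102.37 lean 0.07 F [-3.03 -3.88 -0.23] w 0.0851
[ 0.3461 -0.3282  0.119 ] [-0.08 -0.2   0.07  0.04]
```

Emit:
drive_tool:
  rows:
    - [-0.02,-0.04,0,0]
    - [-0.03,-0.08,0,0]
    - [-0.04,-0.12,0,0]
    - [-0.05,-0.16,0,0]
    - [-0.06,-0.2,0,0]
    - [-0.07,-0.22,0,0]
    - [-0.07,-0.22,0,0]
    - [-0.07,-0.22,0,0]

```text
clock: 12.45
position: [0.3472, -0.3325, 0.1215]
ee_rot: [0.005, 0.994, -0.107, 0.001]
contact_force: [-5.0, -12.4, -4.0]
width: 0.0845
gripper_force: 5.4
```

Run:
```python
from h import *
rep(c2w(-.152,-.025,.119))
```

```text
12.45 [ 0.3472 -0.3325  0.1215] case [-0.1514 -0.0345  0.1215] yaw -102.3 lean 0.62 F [ -4.96 -12.38  -3.98] w 0.0845
[ 0.3455 -0.3232  0.119 ] [-0.15 -0.35  0.09  0.05]
```

The force rose to 12 N with no further travel, so the bolt is on its end stop. I back off, lift and check.

Emit:
drive_tool:
  rows:
    - [0.05,0.2,0,0]
    - [0.1,0.5,0,0]
    - [0.1,0.9,0,0]
    - [0.1,1.3,0,0]
    - [-0.1,1.7,0,0]
    - [-0.3,2,0,0]
    - [-0.5,2.2,-0.3,0]
    - [-0.6,2.3,-0.8,0]

```text
clock: 13.12
position: [0.3177, -0.3798, 0.1399]
ee_rot: [-0.002, 0.994, -0.109, -0.001]
contact_force: [-0.1, 0.9, 0.1]
width: 0.0849
gripper_force: 0.0
```

Emit:
drive_tool:
  rows:
    - [0,0,-0.8,0]
    - [0,0,-1.8,0]
    - [0,0,-2.8,0]
    - [0,0,-3.8,0]
    - [0,0.5,-4.8,0]
    - [0,1.2,-5.5,0]
    - [0,2,-6,0]
    - [0,2.5,-6,0]

```text
clock: 13.78
position: [0.3059, -0.444, 0.2943]
ee_rot: [0.003, 0.994, -0.108, 0.002]
contact_force: [0.4, -0.7, -0.3]
width: 0.085
gripper_force: 0.0
```

Run:
```python
from h import *
from rig import eyes
rep()
p,d=eyes.get_image('top'); c=dict(eyes.camera_info('top'),p=p,d=d); p2,_=eyes.get_image('side')
W=cloud(c)
for X in [(-.1,0),(-.1,.1),(0.05,-.1),(.05,.1)]:
    u,v=proj(c,c2w(*X,.197)).astype(int); print(np.nanmedian(W[v-1:v+2,u-1:u+2,2]))
for n,b in (('home',.022),('start',-.02)): print(n,proj(c,c2w(-.12,b,.125)))
cv2.imwrite('pics/f.png',np.hstack([cv2.resize(p[150:260,310:430],(400,366),interpolation=2),cv2.resize(p2[100:220,230:360],(390,366),interpolation=2)])[...,::-1])
```

```text
13.7833 [ 0.3059 -0.444   0.2943] case [-0.2049 -0.1406  0.2943] yaw -102.44 lean 0.42 F [ 0.43 -0.72 -0.29] w 0.085
0.19826201237951505
0.19744567299677074
0.19897894057168186
0.19730799600903234
home [353.74440768 205.68089318]
start [367.32750027 204.53499585]
```

View pics/f.png

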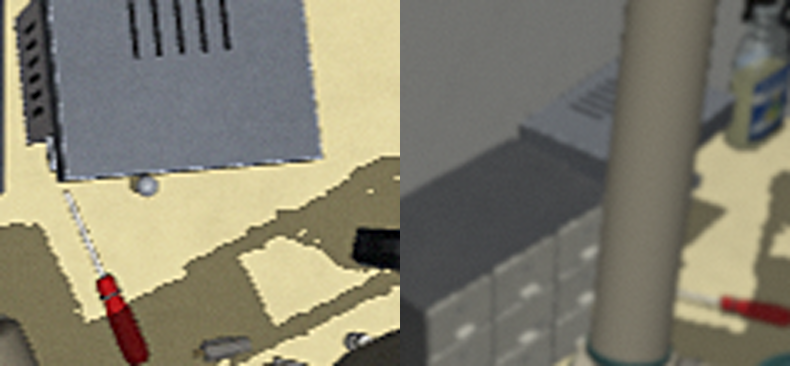

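The knob is at top pixel (353.8,205.9), against a predicted home position of (353.7,205.7). The cover is flat, the screwdriver hasn't moved and the tool is clear.

Emit:
drive_tool:
  rows:
    - [0,0,0,0]
    - [0,0,0,0]
    - [0,0,0,0]
    - [0,0,0,0]
    - [0,0,0,0]
    - [0,0,0,0]
    - [0,0,0,0]
    - [0,0,0,0]

```text
clock: 14.55
position: [0.3062, -0.4411, 0.2906]
ee_rot: [-0.0, 0.994, -0.108, 0.0]
contact_force: [0.1, -0.2, -0.0]
width: 0.085
gripper_force: 0.0
```

```bash
python3 -c "
from rig import order
print(order.sign_off())"
```

```text
the job is handed in; nothing more can be done
None
```

I lowered the cover fully shut, then pushed the bolt home to its end stop with the side of an open, upright finger because the moves can't lean the tool; the arm is clear, the meter and screwdriver were not touched, and the job was handed in at about 14.6 s.

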